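# Find the weak key on the booth test panel and mark it

### The job

One of the three keys on the sloping test panel has a weak spring: it clicks down and stays down under a light push, while the two good ones hold firm and must not be forced in. Find it by pressing gently, never with more than about 14 N, and leave it clicked down; then stand the steel marker upright and flat in the shallow tray in front of that key and let go, without shifting the tape, tin or cup.

Things in the scene. Friction and masses are not known exactly. Their poses are not given: they have to be found in the camera images.
- panel: Grey test console fixed on the table, 380 mm wide. Origin on the table under the middle of its sloping face; x away from the operator, y left along the row of keys, z up. The face slopes 30 degrees, rising towards +x: outward normal (-0.5, 0, 0.866), middle 100 mm high. Three like black keys in a row, 115 mm apart. A 6 mm plate with a tray before each key reaches to x = -210 mm.
- guard_edge (a point): Middle of the front bar (8 mm thick) of the white wire guard over the keys, 265 mm above the table, 10 mm to -x of the panel's origin. The guard is level, runs along the whole row, reaches back to panel x = 105 mm and is carried from behind. It bars the way from straight above: press with the tool tilted 20 to 40 degrees, along the normal of the key, from the operator's side.
- key_a_top (a point): Middle of the top of key a (at +y of the panel); the key is a black paddle, 56 mm up the slope x 70 mm wide, its top 32 mm off the face when up. Site z is the outward normal of the key; press along -z. Which key is weak changes from run to run and cannot be seen.
- key_b_top (a point): Middle of the top of key b (the middle one); the key is a black paddle, 56 mm up the slope x 70 mm wide, its top 32 mm off the face when up. Site z is the outward normal of the key; press along -z. Which key is weak changes from run to run and cannot be seen.
- key_c_top (a point): Middle of the top of key c (at -y of the panel); the key is a black paddle, 56 mm up the slope x 70 mm wide, its top 32 mm off the face when up. Site z is the outward normal of the key; press along -z. Which key is weak changes from run to run and cannot be seen.
- key_a (a joint): How far the stem of key a is in, in m: 0 up; the cap rides on the stem on a rubber spring and gives 3 mm more for every 9 N. Any of the three may be the weak one. The weak key clicks at a push of about 7 to 8 N, stem 3 mm in (cap 6 mm): the push falls away, the stem snaps on and stays 12 to 13 mm in when let go. A rubber stop follows at 14.5 mm, 4 N/mm.
- key_b (a joint): How far the stem of key b is in, in m: 0 up; the cap rides on the stem on a rubber spring and gives 3 mm more for every 9 N. Any of the three may be the weak one. A good key would need about 20 N to click; below 14 N its stem gives up to 3 mm (the cap 8 mm) and springs back up when let go. The weak one is as told for key_a.
- key_c (a joint): How far the stem of key c is in, in m: 0 up; the cap rides on the stem on a rubber spring and gives 3 mm more for every 9 N. Any of the three may be the weak one. Press slowly (10 mm/s or less) along the normal, near the middle. Behaves as told for key_a and key_b.
- tray_a (a point): Middle of the floor (6 mm above the table) of the tray in front of key a, 150 mm towards -x of the panel; inner size 90 (panel x) x 68 mm (panel y), lip 6 mm high above the floor; axes as the panel's.
- tray_b (a point): Middle of the floor (6 mm above the table) of the tray in front of key b, 150 mm towards -x of the panel; inner size 90 (panel x) x 68 mm (panel y), lip 6 mm high above the floor; axes as the panel's.
- tray_c (a point): Middle of the floor (6 mm above the table) of the tray in front of key c, 150 mm towards -x of the panel; inner size 90 (panel x) x 68 mm (panel y), lip 6 mm high above the floor; axes as the panel's.
- marker: Steel marker, loose, about 0.25 kg, standing upright on the table. Base 76 (x) x 54 (y) x 12 mm high; on its middle an upright fin 60 mm long (x), 14 mm thick (y), from 12 to 80 mm high, to be gripped across its thickness. Origin: middle of the underside; z up. Either way round will do in the tray, but it must lie along the tray (x with x) to fit.
- tape: Bystander: roll of masking tape lying flat, 110 mm across, 36 mm high; origin under its centre. It lies on one side of the panel, the marker on the other; the two swap sides from run to run.
- tin: Bystander: aluminium tin, 90 mm across, 120 mm high; origin under its centre.
- cup: Bystander: white mixing cup, 90 mm across the rim, 100 mm high; origin under its centre.
There are look-alikes about, which are no part of the job. Of the things that look like the marker, take the one that is nearest to the robot's base at the start.

How it is judged:
On the way:
1. the weak key has clicked and stays down with nothing touching it, the others are up, and the marker has not been moved yet (((value of joint key_a above 0.01 m and value of joint each of key_b, key_c below 0.005 m) or (value of joint key_b above 0.01 m and value of joint each of key_a, key_c below 0.005 m) or (value of joint key_c above 0.01 m and value of joint each of key_a, key_b below 0.005 m)) and distance of marker from where it was at the start of the episode below 0.02 m and contact force between each of key_a, key_b, key_c and the fingers below 0.05 N), for 0.2 s.
At the end, for the whole second after the job is handed in: The weak key stays clicked down (over 10 mm) and the other two are up (under 5 mm); the marker stands upright (within 3 degrees) and at rest on the floor of the tray in front of the weak key (within 15 mm of its middle, height within 3 mm); tape, tin and cup are within 30 mm of where they were ((((value of joint key_a above 0.01 m and value of joint each of key_b, key_c below 0.005 m) and horizontal distance between marker and tray_a below 0.015 m and z of marker in the frame of tray_a between -0.003 and 0.003 m) or ((value of joint key_b above 0.01 m and value of joint each of key_a, key_c below 0.005 m) and horizontal distance between marker and tray_b below 0.015 m and z of marker in the frame of tray_b between -0.003 and 0.003 m) or ((value of joint key_c above 0.01 m and value of joint each of key_a, key_b below 0.005 m) and horizontal distance between marker and tray_c below 0.015 m and z of marker in the frame of tray_c between -0.003 and 0.003 m)) and angle between marker's own z axis and vertical below 0.06 rad and linear speed of marker below 0.02 m/s and distance of each of tape, tin, cup from where it was at the start of the episode below 0.03 m); the robot touches nothing.
It fails at once if a key is pushed with more than 16 N (contact force between any of key_a, key_b, key_c and the fingers above 16 N or contact force between any of key_a, key_b, key_c and the arm above 16 N or contact force between any of key_a, key_b, key_c and marker above 16 N).
It fails at once if the tape, tin or cup is shifted by more than 30 mm (distance of any of tape, tin, cup from where it was at the start of the episode above 0.03 m).
It fails at once if the marker is tipped over (angle between marker's own z axis and vertical above 0.7 rad).
It also fails if it takes over 72 s, if anything falls off the work surface, if the arm or the gripper's body presses on something with over 40 N, if the wrist force passes 120 N, or if a joint passes its speed limit or range.

### The arm

A 7-joint arm with a two-finger parallel gripper is mounted at the origin on the work surface. World frame = base frame: x ahead of the robot, y to its left, z up, the work surface at z = 0. Lengths are in m, angles in rad, forces in N, time in s.
With the tool pointing down it reaches from about 0.4 to 0.925 m from the base axis. Payload 5.6 kg.
Tool frame: the origin (TCP) lies on the centre line of the jaws, within the pads' length; the fingertips stand 19 mm ahead of it and the grasp point (between the pads) is the TCP; z points along the fingers, y is the direction in which the jaws open and shut (so a half turn about z gives the same grasp; the last joint's range is limited). The gripper opens to 85 mm and grips with 20 to 120 N. Pads are 22 mm wide; open, the fingers measure 114 mm over their backs; the gripper's body (76 mm by 85 mm) begins 54 mm behind the grasp point. The pads swing forward as they close: fully open they stand 13 mm farther back than shut.
Start: joints at [1.101, 0.468, -0.012, 1.603, 0.006, 1.071, -0.056], TCP at [0.269, -0.592, 0.25] pointing down, gripper open.
Joint ranges: [-2.53, 2.53], [-0.31, 2.02], [-1.57, 1.55], [0.28, 2.44], [-1.29, 4.43], [0.15, 1.84], [-2.92, 2.92]. Speed limits (rad/s): [2.57, 2.57, 3.14, 3.14, 3.14, 3.14, 3.14].

### API

Orientations are given as a unit quaternion [w, x, y, z].
In Python, from rig import * gives the robot as it stands. The module is installed in compiled form; this text tells all that it offers.
- The arm moves only by the shell command python3 -m crank 'ROWS' [FORCE]. ROWS is JSON, a list of rows, each an object of numbers: "tx", "ty", "tz": the shift along the tool's x, y, z in cm; "rx", "ry", "rz": the turn, a rotation vector about the tool's x, y, z in rad; "jaw": the finger opening in cm, from 0 to 8.54. A call has 1 to 5 rows; each row shifts and turns the pose as measured when the row begins, along the tool's axes as they then stand; what a row does not reach is not made up. A row lasts 1/8 s, in which the tool goes at most 62.5 mm and 10.7 degrees, less where a joint would pass 70% of its speed; a pose out of reach is approached as far as the arm can. A call with a gripper value outside its range is refused whole. The fingers move at their own pace and stop on an object; FORCE is the grip in N (left out, the last holds). Time passes only in rows, so rows that do not move let the fingers close. It gives the time, the measured TCP pose, the force and the opening at its end, in the units of the state.
- get_obs(): the state, without advancing time (a new reading comes with each control period).
- grab_frame(name): name is "scene" or "top" or "wrist"; returns (picture, depth): 400x640x3 uint8, red, green, blue; 400x640 float32, m along the optical axis (not along the pixel's ray), 0 where there is no reading.
- get_calibration(name): a dict with "intrinsics" (3x3 intrinsics, pixels), "k1" (the pictures are not rectified: a ray, as slopes to the right and down, at radius r is drawn at 1 + k1 r^2 times it, then the intrinsics apply), "eye" and "rotation" of the camera in the world; the wrist camera has in their place "T_tool_cam" (4x4, takes a point from camera to tool coordinates, whose origin is the TCP and whose axes are the flange's). Camera axes: x right, y up, looking along -z (the intrinsics and any distortion apply to the point x, -y, -z); pixel columns grow to the right and rows downward; lengths in m; the calibration is good to about 2 mm. A picture is of the moment at which its call begins: read the wrist's pose just before it. get_calibration takes no time and is no camera call.
- close_job(): hands the job in, once; it reports no verdict.
Trained networks look in the newest picture that a camera, given by its name, has taken for a name from the list of things; names that differ only in an ending like _2 or _b are one class to them, and where a whole thing is asked for, a point or a joint stands for the part that bears it (a point fixed in the world has none). Each returns a list of dicts, best first, with "score" (0 to 1); they miss things now and then, are a little off and sometimes report something else, mostly with a low value. They report only what shows in the picture. A call takes as long as a camera call. They do not tell look-alikes from the thing itself.
- regions_of(camera, query): "region" (400x640 bool, what is visible of it) and "box" ([left, top, width, height] as shares, 0 to 1, of the picture: columns of its width, rows of its height, round what is visible of it).
- mark_of(camera, query): "xy" ([column, row] as shares, 0 to 1, of the picture: columns of its width, rows of its height: a listed point, or the origin of a listed thing).
The state is a dict: "clock": time; "q": joint angles; "joint_velocities": joint speeds; "effort": joint torques, N m; "tcp_pos": TCP position; "ee_rot": TCP orientation; "ft_force": force on the tool from outside, world axes, zero at the start; "ft_torque": the same for the moment, N m; "gripper_width": opening from 0.0 (shut) to 1.0 (fully open).
Only numpy, scipy, OpenCV 4.12 (cv2) and the standard library are available. Lean on these libraries where they do the work, as an engineer would, in place of code of your own. Each camera call takes 0.05 s, during which the arm holds its last target. There are 200 camera calls.

## Working session

There is one attempt and no reset: what is moved stays moved. The work goes in short steps, Python scripts to look and compute and a shell command to move; the robot and the scene stay as the last step left them, time stands still between calls to the robot, and variables do not carry over. Pictures are saved under pics/ and viewed, about 8 in all and at most 12, crops included, and the job is handed in when it is done.

```bash
mkdir -p pics; cat > h.py <<'E'
from rig import *
import numpy as np, cv2
from scipy.spatial.transform import Rotation as R
def RM(q): return R.from_quat([q[1],q[2],q[3],q[0]]).as_matrix()
def cam(name,o=None):
    c=get_calibration(name); K=np.array(c["intrinsics"]); k1=c["k1"]
    if name=="wrist":
        o=o or get_obs(); T=np.eye(4);T[:3,:3]=RM(o["ee_rot"]);T[:3,3]=o["tcp_pos"]
        T=T@np.array(c["T_tool_cam"]); return K,k1,T[:3,3],T[:3,:3]
    rot=np.array(c["rotation"]); 
    return K,k1,np.array(c["eye"]),rot
def rays(C,uv):
    K,k1,e,r=C; uv=np.atleast_2d(np.asarray(uv,float))
    n=cv2.undistortPoints(uv[:,None],K,np.array([k1,0,0,0.]))[:,0]
    return np.c_[n[:,0],-n[:,1],-np.ones(len(n))]@r.T
def onz(C,uv,z):
    d=rays(C,uv); return C[2]+d*((z-C[2][2])/d[:,2])[:,None]
def pts(C,uv,dep):
    uv=np.atleast_2d(uv).astype(int); return C[2]+rays(C,uv)*dep[uv[:,1],uv[:,0]][:,None]
E
cat > a.py <<'E'
from h import *
print(get_obs())
for n in("scene","top"):
    im,d=grab_frame(n); cv2.imwrite(f"pics/{n}0.png",im[:,:,::-1]); np.save(f"{n}.npy",d); C=cam(n); print(n,C[2],C[3].round(2).tolist(),C[0][0,0],C[1])
    for q in["key_a_top","key_b_top","key_c_top","guard_edge","tray_a","tray_b","tray_c","panel","marker","tape","tin","cup"]:
        for m in mark_of(n,q)[:4]:
            uv=np.array(m["xy"])*[640,400]; 
            u=np.clip(uv.astype(int),0,[639,399])
            print(q,round(m["score"],2),uv.round(1),pts(C,u,d)[0].round(3),'z0:',onz(C,uv,0.0)[0].round(3))
E
python3 a.py
```

```text
{'clock': 0.0, 'q': array([ 1.10100904,  0.46836699, -0.01159742,  1.60362196,  0.00600221,
        1.07137717, -0.05630426]), 'joint_velocities': array([-4.86444176e-04, -1.01547273e-03,  1.92155703e-03,  1.53623966e-03,
        4.45756121e-04,  7.58079661e-05,  6.81431585e-04]), 'effort': array([-4.21407112e-04, -5.32378864e+01,  2.15140107e-02, -2.51302528e+01,
        1.14632453e-02,  7.72918080e-03, -4.38972165e-05]), 'tcp_pos': array([ 0.26878968, -0.59125471,  0.24934558]), 'ee_rot': array([-8.34185521e-04,  9.77325100e-01,  2.11742516e-01, -2.45483470e-04]), 'ft_force': array([-0.27817016,  0.48520937,  0.81253314]), 'ft_torque': array([0.03684387, 0.01513159, 0.01974096]), 'gripper_width': 0.9988939378750623}
scene [1.47830506 0.11316913 1.13288525] [0.56, 0.23, 0.29, 0.74] 370.5075913468526 -0.04099475833394679Traceback (most recent call last):
  File "a.py", line 9, in <module>
    print(q,round(m["score"],2),uv.round(1),pts(C,u,d)[0].round(3),'z0:',onz(C,uv,0.0)[0].round(3))
                                            ~~~^^^^^^^
  File "h.py", line 19, in pts
    uv=np.atleast_2d(uv).astype(int); return C[2]+rays(C,uv)*dep[uv[:,1],uv[:,0]][:,None]
                                                  ~~~~^^^^^^
  File "h.py", line 15, in rays
    return np.c_[n[:,0],-n[:,1],-np.ones(len(n))]@r.T
           ~~~~~~~~~~~~~~~~~~~~~~~~~~~~~~~~~~~~~~^~~~
ValueError: matmul: Input operand 1 has a mismatch in its core dimension 0, with gufunc signature (n?,k),(k,m?)->(n?,m?) (size 4 is different from 3)
```

Rotation is a quaternion.

```bash
sed -i 's/rot=np.array(c\["rotation"\]);/rot=RM(c["rotation"])/' h.py; sed -i '/^print(get_obs/d' a.py; python3 a.py
```

```text
scene [1.47830506 0.11316913 1.13288525] [[-0.26, -0.7, 0.67], [0.97, -0.2, 0.16], [0.02, 0.69, 0.72]] 370.5075913468526 -0.04099475833394679
key_a_top 0.63 [385.9 219.2] [0.598 0.142 0.136] z0: [0.478 0.149 0.   ]
key_b_top 0.66 [352.3 214.9] [0.719 0.036 0.264] z0: [0.492 0.015 0.   ]
key_c_top 0.58 [319.9 209. ] [ 0.602 -0.098  0.12 ] z0: [ 0.497 -0.12   0.   ]
guard_edge 0.88 [354.5 190.6] [ 0.351 -0.006 -0.001] z0: [ 0.354 -0.003  0.   ]
tray_a 0.77 [324.7 206.3] [ 0.479 -0.107  0.003] z0: [ 0.478 -0.105  0.   ]
tray_a 0.67 [355.  207.1] [0.452 0.017 0.005] z0: [0.448 0.017 0.   ]
tray_a 0.6 [373.3 211. ] [0.454 0.092 0.006] z0: [0.448 0.093 0.   ]
tray_a 0.52 [355.  187.1] [0.605 0.023 0.27 ] z0: [ 0.333 -0.005  0.   ]
tray_b 0.77 [324.7 206.3] [ 0.479 -0.107  0.003] z0: [ 0.478 -0.105  0.   ]
tray_b 0.67 [355.  207.1] [0.452 0.017 0.005] z0: [0.448 0.017 0.   ]
tray_b 0.6 [373.3 211. ] [0.454 0.092 0.006] z0: [0.448 0.093 0.   ]
tray_b 0.52 [355.  187.1] [0.605 0.023 0.27 ] z0: [ 0.333 -0.005  0.   ]
tray_c 0.77 [324.7 206.3] [ 0.479 -0.107  0.003] z0: [ 0.478 -0.105  0.   ]
t
[... 1768 characters left out ...]
84.6 243.9] [0.468 0.003 0.006] z0: [0.465 0.002 0.   ]
panel 0.76 [279.4 198.4] [0.598 0.013 0.132] z0: [0.612 0.022 0.   ]
panel 0.48 [407.7 183.5] [ 0.67  -0.393  0.005] z0: [ 0.669 -0.397  0.   ]
panel 0.21 [167.1 172.9] [0.673 0.354 0.111] z0: [0.69  0.393 0.   ]
marker 0.95 [397.1 244.8] [ 0.47  -0.346  0.067] z0: [ 0.468 -0.361  0.   ]
marker 0.75 [430.3 223.1] [ 0.54  -0.465  0.014] z0: [ 0.54 -0.47  0.  ]
marker 0.72 [463.7 249.9] [ 0.458 -0.571  0.013] z0: [ 0.455 -0.578  0.   ]
tin 0.66 [169.7 173.6] [0.671 0.349 0.108] z0: [0.688 0.384 0.   ]
cup 0.72 [408.8 186.4] [ 0.659 -0.396  0.008] z0: [ 0.659 -0.401  0.   ]
cup 0.58 [252.3 249.1] [0.447 0.105 0.007] z0: [0.447 0.105 0.   ]
```

View pics/scene0.png

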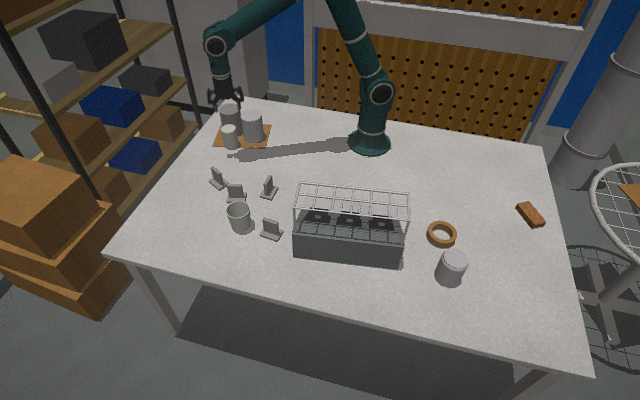

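View pics/top0.png

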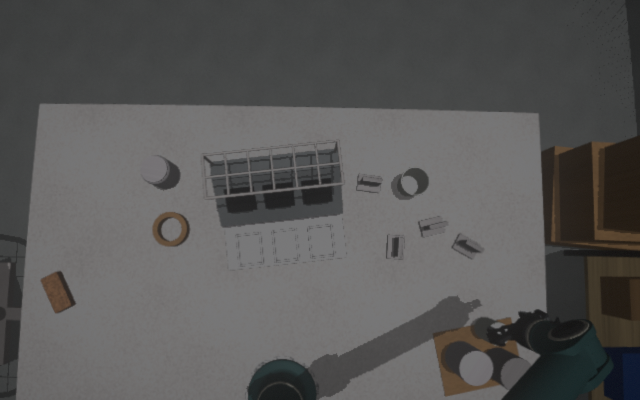

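Scene and top agree. There are four marker-like things in the top view: px (396,246) at about (0.47,-0.355), 0.59 m from the base; (369,183) at 0.71 m; (432,226) at 0.71 m; (466,245) at 0.73 m. The nearest is the one at (396,246). The tape ring is at px (170,229), the tin at (156,170) and the cup at (410,184). Next I check the choice in a close crop.

```bash
cat > g.py <<'E'
from h import *
# target delta: python3 -c "from g import *; go(pos,R)"
YAW=np.deg2rad(8.36); O=np.array([0.613,0.021,0])
Rp=R.from_euler('z',YAW).as_matrix()
def P(x,y,z): return O+Rp@[x,y,z]
def tool(tilt,yaw=YAW):  # tilt: tool z leans to +x of panel
    return R.from_euler('z',yaw).as_matrix()@R.from_euler('y',-np.deg2rad(tilt)).as_matrix()@np.diag([1.,-1,-1])
def go(p,Rt):
    o=get_obs(); Rc=RM(o["ee_rot"]); d=Rc.T@(np.array(p)-o["tcp_pos"])*100; r=R.from_matrix(Rc.T@Rt).as_rotvec()
    print("t cm",d.round(2),"rot",r.round(3),"deg",np.rad2deg(np.linalg.norm(r)).round(1),"clk",o["clock"],"tcp",o["tcp_pos"].round(4))
E
python3 - <<'E'
from g import *
print(np.array(get_calibration("wrist")["T_tool_cam"]).round(3).tolist(), get_calibration("wrist")["intrinsics"][0][0])
im=cv2.imread("pics/top0.png")[165:265,350:485]
cv2.imwrite("pics/crop1.png",cv2.resize(im,None,fx=5.5,fy=5.5,interpolation=cv2.INTER_CUBIC))
print(tool(30).round(2).tolist()); go(P(-0.2,0,0.42),tool(15)); go([0.38,-0.30,0.40],tool(0))
E
```

```text
[[-0.0, 0.956, 0.292, 0.076], [1.0, 0.0, -0.0, 0.0], [-0.0, 0.292, -0.956, -0.124], [0.0, 0.0, 0.0, 1.0]] 348.25820046074193
[[0.86, 0.15, 0.49], [0.13, -0.99, 0.07], [0.5, 0.0, -0.87]]
t cm [ 37.46 -47.08 -16.97] rot [-0.037  0.26   0.279] deg 22.0 clk 1.4 tcp [ 0.269  -0.5917  0.2503]
t cm [ 22.18 -21.96 -14.97] rot [0.    0.    0.281] deg 16.1 clk 1.4 tcp [ 0.269  -0.5917  0.2503]
```

View pics/crop1.png

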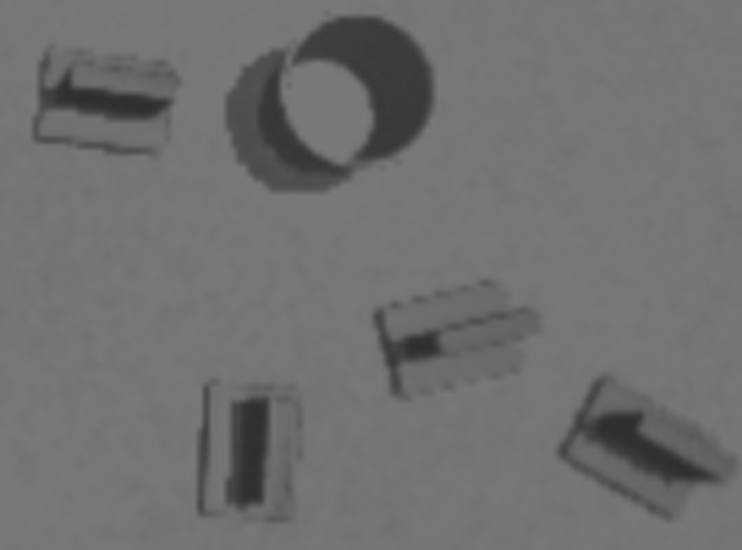

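The crop shows the chosen one at crop (250,450), base and upright fin, lying almost along world x; it's the nearest. The wrist camera sits on the tool's +x side, so I'll press with a half turn to keep it on the operator's side, clear of the guard.

```bash
sed -i 's/np.diag(\[1.,-1,-1\])/np.diag([-1.,1,-1])/' g.py
python3 -m crank '[{"tx":4.5,"ty":-5,"tz":-1.4,"jaw":0},{"tx":4.5,"ty":-5,"tz":-1.4},{"tx":4,"ty":-5,"tz":-1.4},{"tx":4,"ty":-5,"tz":-1.4},{"tx":3.5,"ty":-5,"tz":-1.4}]' 40
python3 -m crank '[{"tx":3.5,"ty":-5,"tz":-1.4},{"tx":3,"ty":-5,"tz":-1},{"tx":3,"ty":-5,"tz":-1},{"ty":-5},{"rz":-0.18}]'
python3 -m crank '[{"rz":-0.18},{"rz":-0.18},{"rz":-0.18},{"rz":-0.18},{"rz":-0.18}]'
python3 -m crank '[{"rz":-0.18},{"rz":-0.18},{"rz":-0.18},{"rz":-0.18},{"rz":-0.18}]'
python3 -c "from g import *; print(get_obs()['q']); go(P(-0.22,0,0.36),tool(20))"
```

```text
[ 1.10100581  0.4674459  -0.01156804  1.60267938  0.00600077  1.07139962
 -0.05628599]
t cm [ 35.53 -47.64 -10.97] rot [-0.497 -0.07  -2.821] deg 164.2 clk 1.4 tcp [ 0.269  -0.5917  0.2503]invalid input at $[0]: expected keys tx, ty, tz, rx, ry, rz, jaw
invalid input at $[0]: expected keys tx, ty, tz, rx, ry, rz, jaw
invalid input at $[0]: expected keys tx, ty, tz, rx, ry, rz, jaw
invalid input at $[0]: expected keys tx, ty, tz, rx, ry, rz, jaw
```

Every row needs all seven keys.

```bash
python3 -m crank '[{"tx":4.5,"ty":-5,"tz":-1.4,"rx":0,"ry":0,"rz":0,"jaw":0},{"tx":4.5,"ty":-5,"tz":-1.4,"rx":0,"ry":0,"rz":0,"jaw":0},{"tx":4,"ty":-5,"tz":-1.4,"rx":0,"ry":0,"rz":0,"jaw":0},{"tx":4,"ty":-5,"tz":-1.4,"rx":0,"ry":0,"rz":0,"jaw":0},{"tx":3.5,"ty":-5,"tz":-1.4,"rx":0,"ry":0,"rz":0,"jaw":0}]' 40
python3 -m crank '[{"tx":3.5,"ty":-5,"tz":-1.4,"rx":0,"ry":0,"rz":0,"jaw":0},{"tx":3.5,"ty":-5,"tz":-1,"rx":0,"ry":0,"rz":0,"jaw":0},{"tx":3,"ty":-5,"tz":-1,"rx":0,"ry":0,"rz":0,"jaw":0},{"tx":2,"ty":-5,"tz":0,"rx":0,"ry":0,"rz":0,"jaw":0},{"tx":0,"ty":0,"tz":0,"rx":0,"ry":0,"rz":-0.18,"jaw":0}]'
python3 -m crank '[{"tx":0,"ty":0,"tz":0,"rx":0,"ry":0,"rz":-0.18,"jaw":0},{"tx":0,"ty":0,"tz":0,"rx":0,"ry":0,"rz":-0.18,"jaw":0},{"tx":0,"ty":0,"tz":0,"rx":0,"ry":0,"rz":-0.18,"jaw":0},{"tx":0,"ty":0,"tz":0,"rx":0,"ry":0,"rz":-0.18,"jaw":0},{"tx":0,"ty":0,"tz":0,"rx":0,"ry":0,"rz":-0.18,"jaw":0}]'
python3 -m crank '[{"tx":0,"ty":0,"tz":0,"rx":0,"ry":0,"rz":-0.18,"jaw":0},{"tx":0,"ty":0,"tz":0,"rx":0,"ry":0,"rz":-0.18,"jaw":0},{"tx":0,"ty":0,"tz":0,"rx":0,"ry":0,"rz":-0.18,"jaw":0},{"tx":0,"ty":0,"tz":0,"rx":0,"ry":0,"rz":-0.18,"jaw":0},{"tx":0,"ty":0,"tz":0,"rx":0,"ry":0,"rz":-0.18,"jaw":0}]'
python3 -c "from g import *; print(get_obs()['q']); go(P(-0.22,0,0.36),tool(20))"
```

```text
clock: 2.02
tcp_pos: [0.3479, -0.2944, 0.3157]
ee_rot: [0.0, 0.978, 0.208, -0.001]
ft_force: [0.9, 0.5, -0.7]
gripper_width: 0.003
clock: 2.65
tcp_pos: [0.3767, -0.0545, 0.3528]
ee_rot: [0.003, 0.954, 0.301, 0.003]
ft_force: [-0.7, -1.0, 0.4]
gripper_width: -0.001
clock: 3.28
tcp_pos: [0.3764, -0.0531, 0.3542]
ee_rot: [0.006, 0.717, 0.697, 0.001]
ft_force: [-0.4, -0.3, -1.1]
gripper_width: 0.002
clock: 3.9
tcp_pos: [0.3761, -0.053, 0.3551]
ee_rot: [0.007, 0.329, 0.944, -0.002]
ft_force: [-0.4, 0.2, -0.3]
gripper_width: 0.002
[ 0.38661771 -0.11132287 -0.30796085  2.05491373 -0.0289449   1.17962715
  0.99235611]
t cm [ 1.09  4.49 -0.5 ] rot [-0.147 -0.315 -0.806] deg 50.3 clk 3.9 tcp [ 0.3761 -0.053   0.3551]
```

```bash
python3 -m crank '[{"tx":0.2,"ty":0.9,"tz":0,"rx":-0.03,"ry":-0.064,"rz":-0.16,"jaw":0},{"tx":0.2,"ty":0.9,"tz":0,"rx":-0.03,"ry":-0.064,"rz":-0.16,"jaw":0},{"tx":0.2,"ty":0.9,"tz":0,"rx":-0.03,"ry":-0.064,"rz":-0.16,"jaw":0},{"tx":0.2,"ty":0.9,"tz":0,"rx":-0.03,"ry":-0.064,"rz":-0.16,"jaw":0},{"tx":0.2,"ty":0.9,"tz":0,"rx":-0.03,"ry":-0.064,"rz":-0.16,"jaw":0}]'
cat > w.py <<'E'
from g import *
import sys
o=get_obs(); im,d=grab_frame("wrist"); cv2.imwrite(f"pics/{sys.argv[1]}.png",im[:,:,::-1]); np.save("w.npy",d); C=cam("wrist",o); print(C[2].round(3))
for q in sys.argv[2:]:
    for m in mark_of("wrist",q)[:4]:
        uv=np.array(m["xy"])*[640,400]; u=np.clip(uv.astype(int),0,[639,399]); p=pts(C,u,d)[0]
        z={'t':.006,'g':.265,'m':0}.get(q[0]); 
        print(q,round(m["score"],2),uv.round(1),p.round(3),'panel',(Rp.T@(p-O)).round(3),'onz',None if z is None else onz(C,uv,z)[0].round(4))
go(P(-0.22,0,0.36),tool(20))
E
python3 w.py w1 tray_a key_a_top key_b_top key_c_top guard_edge panel
```

```text
clock: 4.53
tcp_pos: [0.3827, -0.0071, 0.3553]
ee_rot: [0.182, -0.083, 0.98, 0.013]
ft_force: [-20.0, 0.1, 23.5]
gripper_width: -0.0
[ 0.272 -0.025  0.444]
tray_a 0.79 [397.2 117.6] [0.453 0.111 0.006] panel [-0.145  0.113  0.006] onz [0.4535 0.1118 0.006 ]
tray_a 0.65 [228.8 108.3] [ 0.479 -0.116  0.005] panel [-0.153 -0.116  0.005] onz [ 0.4785 -0.1146  0.006 ]
tray_a 0.56 [311.5 115.9] [ 0.47  -0.004  0.005] panel [-0.145 -0.004  0.005] onz [ 0.4713 -0.0033  0.006 ]
tray_a 0.4 [309.6 249.1] [ 0.378 -0.012  0.342] panel [-0.237  0.002  0.342] onz [0.7262 0.0333 0.006 ]
key_a_top 0.91 [398.4 251. ] [0.584 0.132 0.126] panel [-0.013  0.114  0.126] onz None
key_b_top 0.56 [310.1 249. ] [ 0.378 -0.012  0.342] panel [-0.237  0.002  0.342] onz None
key_c_top 0.64 [312.1 112.5] [ 0.465 -0.004  0.007] panel [-0.15  -0.003  0.007] onz None
key_c_top 0.59 [218.5 244.2] [ 0.612 -0.102  0.128] panel [-0.019 -0.121  0.128] onz None
guard_edge 0.55 [306.1 351.4] [ 0.38  -0.012  0.386] panel [-0.235  0.002  0.386] onz [0.6066 0.0177 0.265 ]
panel 0.78 [309.8 197.1] [0.559 0.008 0.071] panel [-0.055 -0.005  0.071] onz None
t cm [-1.2  -0.52  0.05] rot [0.002 0.016 0.015] deg 1.3 clk 4.875 tcp [ 0.3833 -0.0077  0.3561]
```

View pics/w1.png

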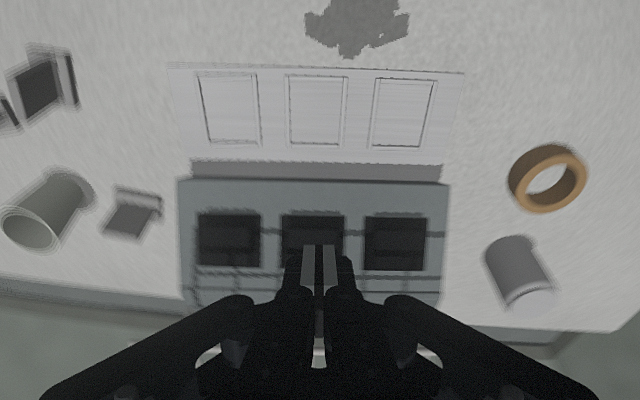

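The picture shows three trays at px (229,108), (316,110) and (403,112), keys at (229,240), (313,238) and (396,242), and the tape and tin on the right, with some motion blur. Next is a still frame to refine the panel pose from the plate's front edge and the tray outlines, plus the key cap depth.

```bash
python3 -m crank '[{"tx":-0.8,"ty":-0.4,"tz":0,"rx":0,"ry":0.01,"rz":0.01,"jaw":0},{"tx":0,"ty":0,"tz":0,"rx":0,"ry":0,"rz":0,"jaw":0}]'
python3 - <<'E'
from g import *
o=get_obs(); print(o["ft_force"],o["ft_torque"]); im,d=grab_frame("wrist"); cv2.imwrite("pics/w2.png",im[:,:,::-1]); np.save("w2.npy",d)
C=cam("wrist",o)
vv,uu=np.mgrid[0:400,0:640]; X=(C[2]+rays(C,np.c_[uu.ravel(),vv.ravel()])*d.ravel()[:,None]); Q=((X-O)@Rp).reshape(400,640,3)
g=im.mean(2)
dark=(g<60)&(Q[...,2]>.08)&(Q[...,2]<.16)&(abs(Q[...,0])<.08)&(abs(Q[...,1])<.18)
n,l,s,c=cv2.connectedComponentsWithStats(dark.astype(np.uint8))
for i in range(1,n):
    if s[i,4]>500:
        q=Q[l==i]; off=q@[-.5,0,.866]-.0866; lo,hi=np.percentile(q,[1,99],axis=0); print("key",s[i],c[i].round(1),"med",np.median(q,0).round(4),"lo",lo.round(3),"hi",hi.round(3),"off",np.percentile(off,[10,50,90]).round(4))
# plate rectified at z=.006 : 1 mm/pixel, rows=panel x -0.23..-0.05, cols= y 0.2..-0.2
xs=np.arange(-.24,-.06,.0005); ys=np.arange(.21,-.21,-.0005)
gx,gy=np.meshgrid(xs,ys,indexing='ij'); W=O+np.stack([gx,gy,0*gx+.006],-1)@Rp.T
pc=(W-C[2])@C[3]; sl=np.stack([pc[...,0]/-pc[...,2],-pc[...,1]/-pc[...,2]],-1); r2=(sl**2).sum(-1,keepdims=True); px=sl*(1+C[1]*r2)*[C[0][0,0],C[0][1,1]]+[C[0][0,2],C[0][1,2]]
rec=cv2.remap(im,px.astype(np.float32),None,cv2.INTER_LINEAR)[:,:,::-1]
for y in(-.115,0,.115):
  for x in(-.195,-.105):
    cv2.circle(rec,(int((.21-y)/.0005),int((x+.24)/.0005)),2,(0,0,255),-1)
  cv2.rectangle(rec,(int((.21-y-.034)/.0005),int((.24-.195)/.0005)),(int((.21-y+.034)/.0005),int((.24-.105)/.0005)),(0,0,255),1)
cv2.line(rec,(0,60),(840,60),(0,255,0),1)
cv2.imwrite("pics/rec.png",rec[:, 20:820])
E
```

```text
clock: 5.12
tcp_pos: [0.3925, -0.0109, 0.3602]
ee_rot: [0.177, -0.073, 0.981, 0.013]
ft_force: [-0.0, 0.2, -0.2]
gripper_width: 0.001
[-0.04265848  0.20960794 -0.20257942] [-0.05960687  0.42993951 -0.0373123 ]
key [ 200  208   66   55 3500] [232.8 234.9] med [-0.0216 -0.1111  0.1197] lo [-0.042 -0.161  0.084] hi [ 0.027 -0.073  0.14 ] off [0.0044 0.0321 0.0338]
key [ 283  209   67   55 2674] [315.  230.2] med [-0.025  -0.0048  0.1153] lo [-0.039 -0.048  0.081] hi [0.022 0.042 0.135] off [0.0033 0.03   0.0325]
key [ 366  210   67   55 3435] [398.4 237.5] med [-0.0174  0.1063  0.1199] lo [-0.037  0.068  0.084] hi [0.032 0.156 0.14 ] off [0.0024 0.0299 0.0317]Traceback (most recent call last):
  File "<stdin>", line 18, in <module>
cv2.error: OpenCV(4.12.0) :-1: error: (-5:Bad argument) in function 'circle'
> Overload resolution failed:
>  - Layout of the output array img is incompatible with cv::Mat
>  - Expected Ptr<cv::UMat> for argument 'img'
```

```bash
cat > rec.py <<'E'
from g import *
im=cv2.imread("pics/w2.png"); C=cam("wrist")
xs=np.arange(-.24,-.06,.0005); ys=np.arange(.21,-.21,-.0005)
gx,gy=np.meshgrid(xs,ys,indexing='ij'); W=O+np.stack([gx,gy,0*gx+.006],-1)@Rp.T
pc=(W-C[2])@C[3]; sl=np.stack([pc[...,0]/-pc[...,2],-pc[...,1]/-pc[...,2]],-1); r2=(sl**2).sum(-1,keepdims=True); px=sl*(1+C[1]*r2)*[C[0][0,0],C[0][1,1]]+[C[0][0,2],C[0][1,2]]
rec=cv2.remap(im,px.astype(np.float32),None,cv2.INTER_LINEAR)
for y in(-.115,0,.115):
  cv2.rectangle(rec,(int((.21-y-.034)/.0005),int((.24-.195)/.0005)),(int((.21-y+.034)/.0005),int((.24-.105)/.0005)),(0,0,255),1)
cv2.line(rec,(0,60),(840,60),(0,255,0),1)
cv2.imwrite("pics/rec.png",rec[:, 20:820])
E
python3 rec.py
```

```text
(no output)
```

View pics/rec.png

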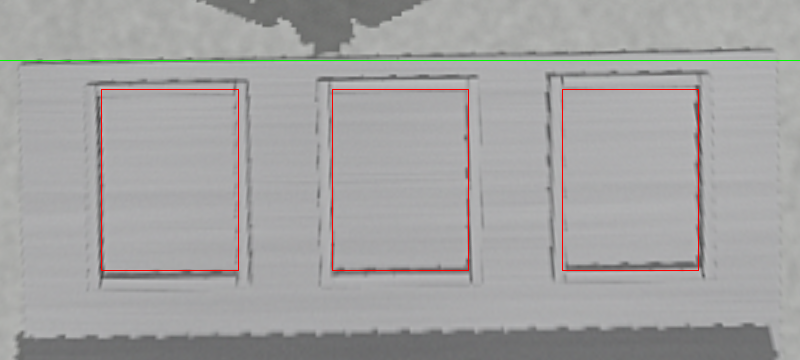

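The green line is the expected front edge at row 60; the real edge runs from (22,63) to (772,49), so my yaw is about 1.1° too high, while position agrees within 2 mm. I update the pose and move to hover over key b.

```bash
sed -i 's/8.36)/7.25)/; s/\[0.613,0.021,0\]/[0.613,0.018,0]/' g.py
cat >> g.py <<'E'
Y={'a':.115,'b':0,'c':-.115}
def hov(k,h=.015):
    s=.019+h; go(P(-.016-.5*s,Y[k],.1277+.866*s),tool(30)); o=get_obs(); n=Rp@[-.5,0,.866]
    print("n force",(n@o["ft_force"]).round(2),"tip height",(n@(o["tcp_pos"]-P(-.016,Y[k],.1277))-.019).round(4))
E
python3 -c "from g import *; hov('b',.03)"
```

```text
t cm [-10.49  -0.34  24.13] rot [ 0.01  -0.168  0.02 ] deg 9.7 clk 5.175 tcp [ 0.392  -0.0108  0.3598]
n force -0.68 tip height 0.2854
```

```bash
python3 -m crank '[{"tx":-3,"ty":0,"tz":4,"rx":0.005,"ry":-0.085,"rz":0.01,"jaw":0},{"tx":-3,"ty":0,"tz":4,"rx":0.005,"ry":-0.085,"rz":0.01,"jaw":0},{"tx":0,"ty":0,"tz":4,"rx":0,"ry":0,"rz":0,"jaw":0},{"tx":0,"ty":0,"tz":3,"rx":0,"ry":0,"rz":0,"jaw":0},{"tx":0,"ty":0,"tz":0,"rx":0,"ry":0,"rz":0,"jaw":0}]'
python3 -c "from g import *; hov('b',.03)"
```

```text
clock: 5.8
tcp_pos: [0.5175, 0.0058, 0.2478]
ee_rot: [0.263, -0.059, 0.963, 0.016]
ft_force: [-0.1, -0.3, -0.1]
gripper_width: 0.001
t cm [-0.84  0.02  9.52] rot [-0.001  0.01  -0.003] deg 0.6 clk 5.8 tcp [0.5175 0.0058 0.2478]
n force 0.02 tip height 0.1251
```

```bash
python3 -m crank '[{"tx":-0.4,"ty":0,"tz":4,"rx":0,"ry":0.01,"rz":0,"jaw":0},{"tx":-0.4,"ty":0,"tz":4,"rx":0,"ry":0,"rz":0,"jaw":0},{"tx":0,"ty":0,"tz":2,"rx":0,"ry":0,"rz":0,"jaw":0},{"tx":0,"ty":0,"tz":0,"rx":0,"ry":0,"rz":0,"jaw":0}]'
python3 -c "from g import *; hov('b',.01)"
```

```text
clock: 6.3
tcp_pos: [0.5715, 0.01, 0.1752]
ee_rot: [0.258, -0.059, 0.964, 0.013]
ft_force: [-0.5, 0.7, 0.7]
gripper_width: -0.001
t cm [0.1  0.29 2.52] rot [-0.008 -0.002 -0.002] deg 0.5 clk 6.3 tcp [0.5715 0.01   0.1752]
n force 0.83 tip height 0.0352
```

```bash
python3 -m crank '[{"tx":0.1,"ty":0.2,"tz":1.5,"rx":0,"ry":0,"rz":0,"jaw":0},{"tx":0,"ty":0.1,"tz":1.0,"rx":0,"ry":0,"rz":0,"jaw":0},{"tx":0,"ty":0,"tz":0,"rx":0,"ry":0,"rz":0,"jaw":0}]'
python3 -c "from g import *; hov('b',.0)"
python3 -m crank '[{"tx":0,"ty":0,"tz":0.1,"rx":0,"ry":0,"rz":0,"jaw":0},{"tx":0,"ty":0,"tz":0.1,"rx":0,"ry":0,"rz":0,"jaw":0},{"tx":0,"ty":0,"tz":0.1,"rx":0,"ry":0,"rz":0,"jaw":0},{"tx":0,"ty":0,"tz":0.1,"rx":0,"ry":0,"rz":0,"jaw":0}]'
python3 -c "from g import *; hov('b',.0)"
```

```text
clock: 6.68
tcp_pos: [0.5831, 0.0118, 0.158]
ee_rot: [0.26, -0.057, 0.964, 0.01]
ft_force: [0.3, -0.5, 0.3]
gripper_width: -0.002
t cm [0.27 0.26 1.44] rot [-0.014  0.003 -0.005] deg 0.9 clk 6.675 tcp [0.5831 0.0118 0.158 ]
n force 0.09 tip height 0.0144
clock: 7.18
tcp_pos: [0.5855, 0.0112, 0.1573]
ee_rot: [0.262, -0.056, 0.963, 0.009]
ft_force: [-0.8, 0.3, -1.1]
gripper_width: 0.002
t cm [0.44 0.35 1.26] rot [-0.017  0.006 -0.005] deg 1.1 clk 7.175 tcp [0.5855 0.0112 0.1573]
n force -0.64 tip height 0.0127
```

Tracking drifts a little (small rows reach only part of the way), so I correct it while descending.

```bash
python3 -m crank '[{"tx":0.3,"ty":0.25,"tz":0.4,"rx":-0.01,"ry":0,"rz":0,"jaw":0},{"tx":0.2,"ty":0.2,"tz":0.3,"rx":-0.005,"ry":0,"rz":0,"jaw":0},{"tx":0.1,"ty":0.1,"tz":0.2,"rx":0,"ry":0,"rz":0,"jaw":0}]'
python3 -c "from g import *; hov('b',.0)"
python3 -m crank '[{"tx":0.05,"ty":0.05,"tz":0.15,"rx":0,"ry":0,"rz":0,"jaw":0},{"tx":0.05,"ty":0.05,"tz":0.15,"rx":0,"ry":0,"rz":0,"jaw":0}]'
python3 -c "from g import *; hov('b',.0)"
```

```text
clock: 7.55
tcp_pos: [0.5844, 0.0167, 0.1462]
ee_rot: [0.261, -0.058, 0.963, 0.016]
ft_force: [0.1, 0.4, -0.3]
gripper_width: 0.003
t cm [-0.16 -0.23  0.34] rot [-0.002  0.006 -0.005] deg 0.5 clk 7.55 tcp [0.5844 0.0167 0.1462]
n force -0.35 tip height 0.0033
clock: 7.8
tcp_pos: [0.5849, 0.0177, 0.1428]
ee_rot: [0.261, -0.058, 0.963, 0.016]
ft_force: [0.3, -0.4, 0.8]
gripper_width: 0.003
t cm [-0.28 -0.32  0.01] rot [-0.002  0.006 -0.005] deg 0.5 clk 7.8 tcp [0.5849 0.0177 0.1428]
n force 0.55 tip height 0.0001
```

```bash
python3 -m crank '[{"tx":-0.1,"ty":-0.1,"tz":0.1,"rx":0,"ry":0,"rz":0,"jaw":0},{"tx":-0.1,"ty":-0.1,"tz":0.1,"rx":0,"ry":0,"rz":0,"jaw":0}]'
python3 -c "from g import *; hov('b',.0)"
python3 -m crank '[{"tx":0,"ty":0,"tz":0.1,"rx":0,"ry":0,"rz":0,"jaw":0},{"tx":0,"ty":0,"tz":0.1,"rx":0,"ry":0,"rz":0,"jaw":0}]'
python3 -c "from g import *; hov('b',.0)"
```

```text
clock: 8.05
tcp_pos: [0.5877, 0.0165, 0.1419]
ee_rot: [0.261, -0.059, 0.963, 0.017]
ft_force: [-1.5, -0.4, 0.5]
gripper_width: 0.001
t cm [-0.1  -0.17 -0.2 ] rot [-0.001  0.006 -0.004] deg 0.4 clk 8.05 tcp [0.5877 0.0165 0.1419]
n force 1.24 tip height -0.002
clock: 8.3
tcp_pos: [0.5886, 0.0166, 0.1403]
ee_rot: [0.261, -0.059, 0.963, 0.016]
ft_force: [-4.6, 0.1, 4.7]
gripper_width: 0.001
t cm [-0.1  -0.17 -0.39] rot [-0.001  0.006 -0.004] deg 0.4 clk 8.3 tcp [0.5886 0.0166 0.1403]
n force 6.32 tip height -0.0039
```

```bash
python3 -m crank '[{"tx":0,"ty":0,"tz":0.07,"rx":0,"ry":0,"rz":0,"jaw":0}]'
python3 -c "from g import *; hov('b',.0)"
python3 -m crank '[{"tx":0,"ty":0,"tz":0.07,"rx":0,"ry":0,"rz":0,"jaw":0}]'
python3 -c "from g import *; hov('b',.0)"
```

```text
clock: 8.43
tcp_pos: [0.5889, 0.0166, 0.1399]
ee_rot: [0.261, -0.059, 0.963, 0.016]
ft_force: [-4.9, -0.2, 6.0]
gripper_width: -0.003
t cm [-0.09 -0.16 -0.44] rot [-0.001  0.006 -0.004] deg 0.4 clk 8.425 tcp [0.5889 0.0166 0.1399]
n force 7.63 tip height -0.0044
clock: 8.55
tcp_pos: [0.5891, 0.0166, 0.1394]
ee_rot: [0.261, -0.059, 0.963, 0.016]
ft_force: [-5.6, 0.2, 6.3]
gripper_width: -0.002
t cm [-0.1  -0.17 -0.49] rot [-0.002  0.006 -0.004] deg 0.4 clk 8.55 tcp [0.5891 0.0166 0.1394]
n force 8.24 tip height -0.005
```

```bash
python3 -m crank '[{"tx":0,"ty":0,"tz":0.08,"rx":0,"ry":0,"rz":0,"jaw":0}]'
python3 -c "from g import *; hov('b',.0)"
python3 -m crank '[{"tx":0,"ty":0,"tz":0.08,"rx":0,"ry":0,"rz":0,"jaw":0}]'
python3 -c "from g import *; hov('b',.0)"
```

```text
clock: 8.68
tcp_pos: [0.5894, 0.0167, 0.1389]
ee_rot: [0.261, -0.059, 0.963, 0.016]
ft_force: [-5.8, 0.0, 6.5]
gripper_width: 0.001
t cm [-0.1  -0.17 -0.55] rot [-0.002  0.006 -0.004] deg 0.4 clk 8.675 tcp [0.5894 0.0167 0.1389]
n force 8.46 tip height -0.0055
clock: 8.8
tcp_pos: [0.5897, 0.0168, 0.1384]
ee_rot: [0.262, -0.059, 0.963, 0.016]
ft_force: [-5.9, -0.6, 5.8]
gripper_width: -0.0
t cm [-0.1  -0.17 -0.61] rot [-0.002  0.007 -0.004] deg 0.5 clk 8.8 tcp [0.5897 0.0168 0.1384]
n force 7.99 tip height -0.0061
```

The force has levelled off near 8 N, so key b may be about to click. I continue gently.

```bash
for i in 1; do
python3 -m crank '[{"tx":0,"ty":0,"tz":0.08,"rx":0,"ry":0,"rz":0,"jaw":0}]'; python3 -c "from g import *; hov('b',.0)"
done
python3 -m crank '[{"tx":0,"ty":0,"tz":0.08,"rx":0,"ry":0,"rz":0,"jaw":0}]'; python3 -c "from g import *; hov('b',.0)"
python3 -m crank '[{"tx":0,"ty":0,"tz":0.08,"rx":0,"ry":0,"rz":0,"jaw":0}]'; python3 -c "from g import *; hov('b',.0)"
```

```text
clock: 8.93
tcp_pos: [0.59, 0.0168, 0.1379]
ee_rot: [0.262, -0.059, 0.963, 0.016]
ft_force: [-4.7, -0.2, 4.8]
gripper_width: 0.004
t cm [-0.1  -0.17 -0.67] rot [-0.002  0.007 -0.003] deg 0.5 clk 8.925 tcp [0.59   0.0168 0.1379]
n force 6.51 tip height -0.0067
clock: 9.05
tcp_pos: [0.5903, 0.0168, 0.1373]
ee_rot: [0.262, -0.059, 0.963, 0.016]
ft_force: [-3.7, 0.3, 3.5]
gripper_width: 0.003
t cm [-0.1  -0.17 -0.73] rot [-0.003  0.007 -0.003] deg 0.5 clk 9.05 tcp [0.5903 0.0168 0.1373]
n force 4.85 tip height -0.0074
clock: 9.18
tcp_pos: [0.5909, 0.0168, 0.1366]
ee_rot: [0.262, -0.059, 0.963, 0.016]
ft_force: [-0.5, 0.4, 0.6]
gripper_width: -0.0
t cm [-0.09 -0.16 -0.82] rot [-0.003  0.007 -0.003] deg 0.5 clk 9.175 tcp [0.5909 0.0168 0.1366]
n force 0.73 tip height -0.0082
```

Key b clicked: the push fell from 8.5 N to 0.7 N. A slight follow-through should confirm it's down (no force until about 12 mm), then I retreat along the normal.

```bash
python3 -m crank '[{"tx":0,"ty":0,"tz":0.12,"rx":0,"ry":0,"rz":0,"jaw":0},{"tx":0,"ty":0,"tz":0.12,"rx":0,"ry":0,"rz":0,"jaw":0}]'; python3 -c "from g import *; hov('b',.0)"
python3 -m crank '[{"tx":0,"ty":0,"tz":-0.5,"rx":0,"ry":0,"rz":0,"jaw":0},{"tx":0,"ty":0,"tz":-2,"rx":0,"ry":0,"rz":0,"jaw":0},{"tx":0,"ty":0,"tz":-4,"rx":0,"ry":0,"rz":0,"jaw":0},{"tx":0,"ty":0,"tz":-5,"rx":0,"ry":0,"rz":0,"jaw":0},{"tx":0,"ty":0,"tz":-5,"rx":0,"ry":0,"rz":0,"jaw":0}]'
python3 -m crank '[{"tx":2,"ty":0,"tz":-5,"rx":0,"ry":0,"rz":0,"jaw":0},{"tx":0,"ty":0,"tz":0,"rx":0,"ry":0,"rz":0,"jaw":0},{"tx":0,"ty":0,"tz":0,"rx":0,"ry":0,"rz":0,"jaw":0}]'
cat > k.py <<'E'
from g import *
o=get_obs(); im,d=grab_frame("wrist"); C=cam("wrist",o)
vv,uu=np.mgrid[0:400,0:640]; X=(C[2]+rays(C,np.c_[uu.ravel(),vv.ravel()])*d.ravel()[:,None]); Q=((X-O)@Rp).reshape(400,640,3)
off=Q@[-.5,0,.866]-.0866; along=(Q-[0,0,.1])@[.866,0,.5]
for k in Y:
    m=(abs(along)<.02)&(abs(Q[...,1]-Y[k])<.028)&(off>-.01)&(off<.05); print(k,m.sum(),np.percentile(off[m],[20,50,80]).round(4))
E
python3 k.py
```

```text
clock: 9.43
tcp_pos: [0.5926, 0.0167, 0.1343]
ee_rot: [0.262, -0.059, 0.963, 0.016]
ft_force: [0.8, 0.0, -1.0]
gripper_width: 0.0
t cm [-0.06 -0.13 -1.11] rot [-0.003  0.007 -0.004] deg 0.5 clk 9.425 tcp [0.5926 0.0167 0.1343]
n force -1.26 tip height -0.0111
clock: 10.05
tcp_pos: [0.5238, 0.0061, 0.2548]
ee_rot: [0.262, -0.057, 0.963, 0.017]
ft_force: [-0.2, -0.6, 0.1]
gripper_width: 0.003
clock: 10.42
tcp_pos: [0.5057, -0.0048, 0.2663]
ee_rot: [0.252, -0.052, 0.966, 0.009]
ft_force: [0.2, -0.5, -0.2]
gripper_width: 0.002
a 2755 [0.0312 0.0318 0.0324]
b 2642 [0.0189 0.0194 0.02  ]
c 2680 [0.0313 0.0319 0.0324]
```

Depth confirms it: key b's cap is 12.5 mm lower, while a and c are at 32 mm. Next I measure the marker from the first top frame and head there.

```bash
cat > m.py <<'E'
from g import *
def fit(X,c,lo=.03,hi=.1,r=.06):
    f=X[(X[:,2]>lo)&(X[:,2]<hi)&(np.hypot(*(X[:,:2]-c).T)<r)]
    (cx,cy),wh,a=cv2.minAreaRect(f[:,:2].astype(np.float32)); u=np.linalg.svd(f[:,:2]-f[:,:2].mean(0),full_matrices=False)[2][0]
    print("n",len(f),"rect",round(cx,4),round(cy,4),np.round(wh,3),round(a,1),"mean",f.mean(0).round(4),"ztop",np.percentile(f[:,2],95).round(3),"axis deg",np.rad2deg(np.arctan(u[1]/u[0])).round(1))
def cloud(C,d):
    vv,uu=np.nonzero(d>0); return C[2]+rays(C,np.c_[uu,vv])*d[vv,uu][:,None]
E
python3 - <<'E'
from m import *
X=cloud(cam("top"),np.load("top.npy"))
fit(X,[.468,-.35],.045); fit(X,[.468,-.35],.006,.02)
go([.466,-.352,.22],tool(0,0))
E
```

```text
n 136 rect 0.4623 -0.3524 [0.015 0.059] 87.4 mean [ 0.4629 -0.3506  0.0741] ztop 0.083 axis deg -2.8
n 243 rect 0.4625 -0.347 [0.091 0.099] 15.8 mean [ 0.4622 -0.3459  0.0116] ztop 0.016 axis deg -2.0
t cm [  9.02 -34.1    0.56] rot [0.019 0.51  0.105] deg 29.9 clk 10.475 tcp [ 0.5056 -0.0045  0.2662]
```

```bash
python3 -m crank '[{"tx":2,"ty":-3,"tz":0,"rx":0.01,"ry":0.17,"rz":0.03,"jaw":8.5},{"tx":2,"ty":-4,"tz":0,"rx":0.01,"ry":0.17,"rz":0.03,"jaw":8.5},{"tx":2,"ty":-5,"tz":0,"rx":0,"ry":0.17,"rz":0.04,"jaw":8.5},{"tx":0,"ty":-6,"tz":0,"rx":0,"ry":0,"rz":0,"jaw":8.5},{"tx":0,"ty":-6,"tz":0,"rx":0,"ry":0,"rz":0,"jaw":8.5}]'
python3 -c "from g import *; go([.4625,-.3515,.24],tool(0,np.deg2rad(-2.5)))"
```

```text
clock: 11.1
tcp_pos: [0.4615, -0.2493, 0.2437]
ee_rot: [-0.009, -0.008, 1.0, -0.004]
ft_force: [0.1, -0.7, 0.8]
gripper_width: 0.994
t cm [  0.06 -10.22   0.46] rot [-0.008 -0.018  0.06 ] deg 3.6 clk 11.1 tcp [ 0.4615 -0.2493  0.2437]
```

```bash
python3 -m crank '[{"tx":0,"ty":-5.5,"tz":0,"rx":0,"ry":-0.01,"rz":0.03,"jaw":8.5},{"tx":0,"ty":-4.5,"tz":0,"rx":0,"ry":0,"rz":0.02,"jaw":8.5},{"tx":0,"ty":0,"tz":0,"rx":0,"ry":0,"rz":0,"jaw":8.5},{"tx":0,"ty":0,"tz":0,"rx":0,"ry":0,"rz":0,"jaw":8.5}]'
cat > mm.py <<'E'
from m import *
o=get_obs(); im,d=grab_frame("wrist"); cv2.imwrite("pics/w3.png",im[:,:,::-1]); C=cam("wrist",o)
X=cloud(C,d); fit(X,[.4625,-.3515],.045); fit(X,[.4625,-.3515],.009,.015); fit(X,[.4625,-.3515],.076,.086)
go([.4625,-.3515,.24],tool(0,np.deg2rad(-2.5)))
E
python3 mm.py
```

```text
clock: 11.6
tcp_pos: [0.463, -0.3565, 0.2367]
ee_rot: [-0.007, 0.02, 1.0, -0.004]
ft_force: [-0.3, 1.1, -0.7]
gripper_width: 0.996
n 1223 rect 0.4644 -0.3524 [0.014 0.06 ] 87.0 mean [ 0.4614 -0.3523  0.0788] ztop 0.081 axis deg -2.7
n 2793 rect 0.4648 -0.3524 [0.054 0.076] 86.9 mean [ 0.4614 -0.3528  0.0122] ztop 0.014 axis deg -3.5
n 1146 rect 0.4644 -0.3523 [0.014 0.06 ] 86.7 mean [ 0.4632 -0.3523  0.0801] ztop 0.081 axis deg -2.7
t cm [ 0.05  0.51 -0.33] rot [-0.009 -0.014  0.004] deg 1.0 clk 11.65 tcp [ 0.4627 -0.3567  0.2367]
```

View pics/w3.png

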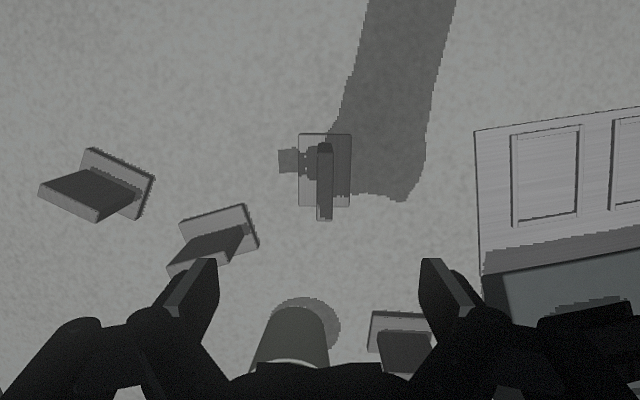

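The fit matches the marker (fin 14×60 mm, base 54×76 mm, 80 mm high): centre (0.4646,-0.3524), yaw -3°, and the fin shows at px (325,180). Next, down to it.

```bash
python3 -m crank '[{"tx":-0.1,"ty":0.3,"tz":4,"rx":-0.008,"ry":-0.012,"rz":0,"jaw":8.5},{"tx":0,"ty":0.1,"tz":4,"rx":0,"ry":0,"rz":0,"jaw":8.5},{"tx":0,"ty":0,"tz":3,"rx":0,"ry":0,"rz":0,"jaw":8.5},{"tx":0,"ty":0,"tz":0.5,"rx":0,"ry":0,"rz":0,"jaw":8.5}]'
python3 -c "from g import *; go([.4646,-.3524,.048],tool(0,np.deg2rad(-3)))"
```

```text
clock: 12.15
tcp_pos: [0.4665, -0.348, 0.1193]
ee_rot: [-0.0, 0.015, 1.0, -0.002]
ft_force: [-0.5, -0.9, 0.1]
gripper_width: 0.993
t cm [ 0.17 -0.42  7.13] rot [-0.004 -0.     0.022] deg 1.3 clk 12.15 tcp [ 0.4665 -0.348   0.1193]
```

```bash
python3 -m crank '[{"tx":0.15,"ty":-0.4,"tz":3,"rx":0,"ry":0,"rz":0.02,"jaw":8.5},{"tx":0,"ty":-0.05,"tz":2.5,"rx":0,"ry":0,"rz":0,"jaw":8.5},{"tx":0,"ty":0,"tz":1.5,"rx":0,"ry":0,"rz":0,"jaw":8.5},{"tx":0,"ty":0,"tz":0.2,"rx":0,"ry":0,"rz":0,"jaw":8.5}]'
python3 -c "from g import *; go([.4646,-.3524,.048],tool(0,np.deg2rad(-3)))"
```

```text
clock: 12.65
tcp_pos: [0.4694, -0.3512, 0.0498]
ee_rot: [0.003, 0.023, 1.0, -0.004]
ft_force: [-0.8, 0.7, 0.3]
gripper_width: 1.0
t cm [ 0.48 -0.14  0.18] rot [-0.008  0.006  0.007] deg 0.7 clk 12.65 tcp [ 0.4694 -0.3512  0.0498]
```

```bash
python3 -m crank '[{"tx":0.4,"ty":-0.15,"tz":0.15,"rx":-0.006,"ry":0.004,"rz":0.006,"jaw":8.5},{"tx":0,"ty":0,"tz":0,"rx":0,"ry":0,"rz":0,"jaw":8.5}]'
python3 -c "from g import *; go([.4646,-.3524,.048],tool(0,np.deg2rad(-3)))"
```

```text
clock: 12.9
tcp_pos: [0.4662, -0.353, 0.05]
ee_rot: [0.002, 0.026, 1.0, -0.002]
ft_force: [-0.6, -0.1, 1.1]
gripper_width: 0.995
t cm [0.17 0.05 0.2 ] rot [-0.003  0.004  0.001] deg 0.3 clk 12.9 tcp [ 0.4662 -0.353   0.05  ]
```

Well centred; close.

```bash
python3 -m crank '[{"tx":0,"ty":0,"tz":0,"rx":0,"ry":0,"rz":0,"jaw":0},{"tx":0,"ty":0,"tz":0,"rx":0,"ry":0,"rz":0,"jaw":0},{"tx":0,"ty":0,"tz":0,"rx":0,"ry":0,"rz":0,"jaw":0},{"tx":0,"ty":0,"tz":0,"rx":0,"ry":0,"rz":0,"jaw":0},{"tx":0,"ty":0,"tz":0,"rx":0,"ry":0,"rz":0,"jaw":0}]' 60
python3 -m crank '[{"tx":0,"ty":0,"tz":-2,"rx":0,"ry":0,"rz":0,"jaw":0},{"tx":0,"ty":0,"tz":-3,"rx":0,"ry":0,"rz":0,"jaw":0},{"tx":0,"ty":0,"tz":-3,"rx":0,"ry":0,"rz":0,"jaw":0},{"tx":0,"ty":0,"tz":0,"rx":0,"ry":0,"rz":0,"jaw":0},{"tx":0,"ty":0,"tz":0,"rx":0,"ry":0,"rz":0,"jaw":0}]'
cat > mm2.py <<'E'
from m import *
o=get_obs(); im,d=grab_frame("wrist"); cv2.imwrite("pics/w4.png",im[:,:,::-1]); C=cam("wrist",o)
X=cloud(C,d); Rc=RM(o["ee_rot"]); T=(X-o["tcp_pos"])@Rc   # tool frame
b=T[(abs(T[:,0])<.06)&(abs(T[:,1])<.04)&(T[:,2]>.02)&(T[:,2]<.06)]
h,e=np.histogram(b[:,2],bins=np.arange(.02,.061,.002)); print(h)
go(P(-.15,0,.15),tool(0))
E
python3 mm2.py
```

```text
clock: 13.52
tcp_pos: [0.4669, -0.3537, 0.0515]
ee_rot: [0.003, 0.026, 1.0, -0.002]
ft_force: [0.5, -0.2, -0.2]
gripper_width: 0.154
clock: 14.15
tcp_pos: [0.4654, -0.3524, 0.1353]
ee_rot: [0.002, 0.026, 1.0, -0.002]
ft_force: [-0.3, -0.4, -2.0]
gripper_width: 0.156
[  38   40   39   35   34   29   36   25  259 5795  874   98   98   86
   21    0    0    0    0    0]
t cm [ 1.93 35.09 -1.59] rot [-0.004  0.004 -0.178] deg 10.2 clk 14.2 tcp [ 0.4657 -0.3524  0.1354]
```

View pics/w4.png

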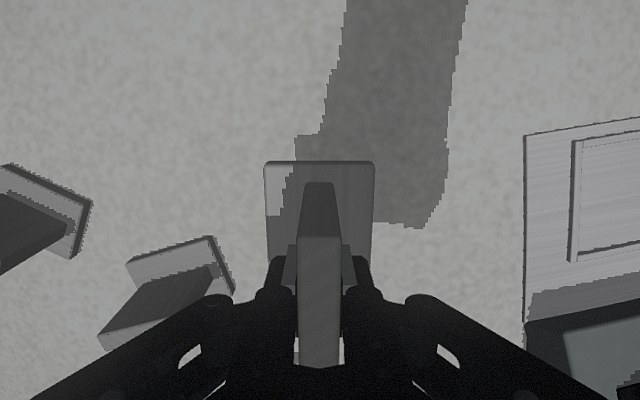

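It's held upright (width 13 mm, base top 39 mm under the TCP, so the underside is about 51 mm below). Carry to above tray b.

```bash
python3 -m crank '[{"tx":1,"ty":5,"tz":-1.5,"rx":0,"ry":0,"rz":-0.04,"jaw":0},{"tx":1,"ty":6,"tz":-0.5,"rx":0,"ry":0,"rz":-0.04,"jaw":0},{"tx":0,"ty":6,"tz":0,"rx":0,"ry":0,"rz":-0.04,"jaw":0},{"tx":0,"ty":6,"tz":0,"rx":0,"ry":0,"rz":-0.04,"jaw":0},{"tx":0,"ty":5,"tz":0,"rx":0,"ry":0,"rz":-0.02,"jaw":0}]'
python3 -c "from g import *; go(P(-.148,0,.15),tool(0))"
```

```text
clock: 14.82
tcp_pos: [0.435, -0.0683, 0.1509]
ee_rot: [0.0, -0.062, 0.998, 0.0]
ft_force: [1.6, -0.1, -3.0]
gripper_width: 0.155
t cm [-3.93  6.32  0.1 ] rot [ 0.001  0.    -0.002] deg 0.1 clk 14.825 tcp [ 0.435  -0.0683  0.1509]
```

```bash
python3 -m crank '[{"tx":-2,"ty":3.5,"tz":0,"rx":0,"ry":0,"rz":0,"jaw":0},{"tx":-1.5,"ty":2.3,"tz":0,"rx":0,"ry":0,"rz":0,"jaw":0},{"tx":-0.3,"ty":0.3,"tz":0,"rx":0,"ry":0,"rz":0,"jaw":0},{"tx":0,"ty":0,"tz":0,"rx":0,"ry":0,"rz":0,"jaw":0}]'
python3 -c "from g import *; go(P(-.148,0,.15),tool(0))"
```

```text
clock: 15.32
tcp_pos: [0.4623, 0.0027, 0.1485]
ee_rot: [-0.003, -0.067, 0.998, 0.001]
ft_force: [0.4, -0.5, -2.5]
gripper_width: 0.153
t cm [-0.34 -0.39 -0.15] rot [ 0.002 -0.005  0.007] deg 0.5 clk 15.325 tcp [0.4623 0.0027 0.1485]
```

```bash
python3 -m crank '[{"tx":-0.3,"ty":-0.35,"tz":2,"rx":0,"ry":-0.004,"rz":0.006,"jaw":0},{"tx":0,"ty":0,"tz":1.5,"rx":0,"ry":0,"rz":0,"jaw":0},{"tx":0,"ty":0,"tz":0,"rx":0,"ry":0,"rz":0,"jaw":0},{"tx":0,"ty":0,"tz":0,"rx":0,"ry":0,"rz":0,"jaw":0}]'
cat > t.py <<'E'
from m import *
o=get_obs(); im,d=grab_frame("wrist"); cv2.imwrite("pics/w5.png",im[:,:,::-1]); C=cam("wrist",o)
X=cloud(C,d); Q=(X-O)@Rp; T=(X-o["tcp_pos"])@RM(o["ee_rot"])
b=T[(T[:,2]>.036)&(T[:,2]<.042)&(abs(T[:,0])<.06)&(abs(T[:,1])<.04)]; print("base tool x,y range",np.percentile(b,[.5,99.5],axis=0)[:,:2].round(4))
fl=Q[(abs(Q[:,2])<.02)&(abs(Q[:,0]+.15)<.03)&(abs(abs(Q[:,1])-.115)<.02)]; z0=np.median(fl[:,2]) if len(fl) else .006; print("floor z",z0.round(4),len(fl))
L=Q[(Q[:,2]>z0+.0035)&(Q[:,2]<z0+.009)&(Q[:,0]<-.095)]
for k in Y:
    p=L[(abs(L[:,1]-Y[k])<.055)]; 
    if len(p)<50: print(k,len(p)); continue
    for nm,s in(("x-",p[(p[:,0]<-.185)&(abs(p[:,1]-Y[k])<.03)][:,0]),("x+",p[(p[:,0]>-.115)&(abs(p[:,1]-Y[k])<.03)][:,0]),("y-",p[(p[:,1]<Y[k]-.025)&(abs(p[:,0]+.15)<.04)][:,1]),("y+",p[(p[:,1]>Y[k]+.025)&(abs(p[:,0]+.15)<.04)][:,1])):
        print(k,nm,len(s),np.percentile(s,[2,50,98]).round(4) if len(s)>5 else '')
go(P(-.148,0,.06),tool(0))
E
python3 t.py
```

```text
clock: 15.82
tcp_pos: [0.4643, -0.004, 0.1116]
ee_rot: [-0.002, -0.061, 0.998, 0.001]
ft_force: [0.0, -0.1, -2.3]
gripper_width: 0.155
base tool x,y range [[-0.0097 -0.0266]
 [ 0.0402  0.027 ]]
floor z 0.0062 8883
a x- 814 [-0.2007 -0.1979 -0.1947]
a x+ 657 [-0.1052 -0.1026 -0.0991]
a y- 1061 [0.075  0.0777 0.081 ]
a y+ 1029 [0.1485 0.1511 0.1548]
b x- 898 [-0.2004 -0.1977 -0.1945]
b x+ 0 
b y- 192 [-0.0399 -0.0381 -0.0339]
b y+ 1023 [0.0343 0.0371 0.0401]
c x- 809 [-0.2005 -0.1977 -0.1946]
c x+ 666 [-0.105  -0.1023 -0.0988]
c y- 1035 [-0.1545 -0.1507 -0.1481]
c y+ 1058 [-0.0805 -0.0771 -0.0745]
t cm [-0.25  0.3   5.16] rot [ 0.001 -0.004 -0.004] deg 0.4 clk 15.875 tcp [ 0.4643 -0.004   0.1116]
```

View pics/w5.png

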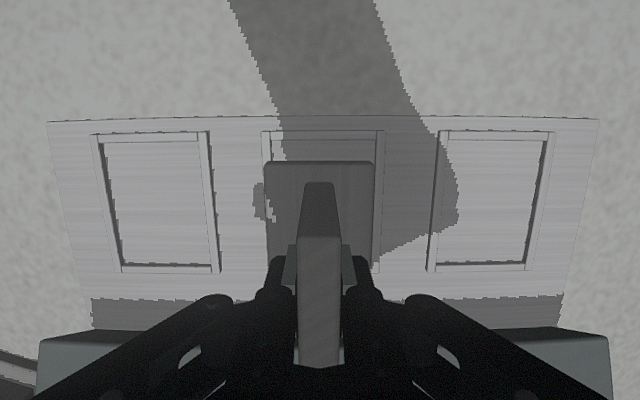

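The depth puts tray b's middle within 1 mm of my model, and the marker sits 2 mm along tool x as assumed. Correct and lower.

```bash
python3 -m crank '[{"tx":-0.2,"ty":0.25,"tz":1.5,"rx":0,"ry":-0.003,"rz":-0.004,"jaw":0},{"tx":-0.05,"ty":0.05,"tz":1.3,"rx":0,"ry":0,"rz":0,"jaw":0},{"tx":0,"ty":0,"tz":0.6,"rx":0,"ry":0,"rz":0,"jaw":0},{"tx":0,"ty":0,"tz":0,"rx":0,"ry":0,"rz":0,"jaw":0}]'
python3 -c "from g import *; go(P(-.148,0,.058),tool(0))"
```

```text
clock: 16.38
tcp_pos: [0.4666, -0.0004, 0.0756]
ee_rot: [-0.0, -0.063, 0.998, 0.0]
ft_force: [-0.5, -0.5, -2.4]
gripper_width: 0.153
t cm [ 0.05 -0.02  1.76] rot [ 0.001 -0.     0.   ] deg 0.1 clk 16.375 tcp [ 4.666e-01 -4.000e-04  7.560e-02]
```

```bash
python3 -m crank '[{"tx":0.05,"ty":0,"tz":0.7,"rx":0,"ry":0,"rz":0,"jaw":0},{"tx":0.05,"ty":0,"tz":0.5,"rx":0,"ry":0,"rz":0,"jaw":0},{"tx":0,"ty":0,"tz":0.3,"rx":0,"ry":0,"rz":0,"jaw":0},{"tx":0,"ty":0,"tz":0.1,"rx":0,"ry":0,"rz":0,"jaw":0}]'
python3 -c "from g import *; go(P(-.148,0,.058),tool(0))"
python3 -m crank '[{"tx":0,"ty":0,"tz":0.1,"rx":0,"ry":0,"rz":0,"jaw":0},{"tx":0,"ty":0,"tz":0.1,"rx":0,"ry":0,"rz":0,"jaw":0}]'
python3 -c "from g import *; go(P(-.148,0,.058),tool(0))"
```

```text
clock: 16.88
tcp_pos: [0.466, -0.0005, 0.0588]
ee_rot: [0.0, -0.063, 0.998, 0.0]
ft_force: [0.4, 0.3, -2.7]
gripper_width: 0.155
t cm [-0.02 -0.02  0.08] rot [0.001 0.    0.   ] deg 0.1 clk 16.875 tcp [ 0.466  -0.0005  0.0588]
clock: 17.12
tcp_pos: [0.466, -0.0004, 0.0574]
ee_rot: [0.0, -0.063, 0.998, -0.0]
ft_force: [-5.7, -0.4, 15.8]
gripper_width: 0.159
t cm [-0.02 -0.03 -0.06] rot [-0.  0.  0.] deg 0.0 clk 17.125 tcp [ 4.66e-01 -4.00e-04  5.74e-02]
```

Landed on the floor at the expected height with 16 N. Release and rise.

```bash
python3 -m crank '[{"tx":0,"ty":0,"tz":-0.05,"rx":0,"ry":0,"rz":0,"jaw":5},{"tx":0,"ty":0,"tz":0,"rx":0,"ry":0,"rz":0,"jaw":6},{"tx":0,"ty":0,"tz":0,"rx":0,"ry":0,"rz":0,"jaw":6},{"tx":0,"ty":0,"tz":0,"rx":0,"ry":0,"rz":0,"jaw":6}]'
python3 -m crank '[{"tx":0,"ty":0,"tz":-1.5,"rx":0,"ry":0,"rz":0,"jaw":6},{"tx":0,"ty":0,"tz":-4,"rx":0,"ry":0,"rz":0,"jaw":6},{"tx":0.5,"ty":0,"tz":-5,"rx":0,"ry":0,"rz":0,"jaw":6},{"tx":1,"ty":0,"tz":-5,"rx":0,"ry":-0.1,"rz":0,"jaw":6},{"tx":1,"ty":0,"tz":-5,"rx":0,"ry":-0.1,"rz":0,"jaw":6}]'
python3 -m crank '[{"tx":0,"ty":0,"tz":0,"rx":0,"ry":0,"rz":0,"jaw":6},{"tx":0,"ty":0,"tz":0,"rx":0,"ry":0,"rz":0,"jaw":6},{"tx":0,"ty":0,"tz":0,"rx":0,"ry":0,"rz":0,"jaw":6}]'
python3 - <<'E'
from m import *
o=get_obs(); im,d=grab_frame("wrist"); cv2.imwrite("pics/w6.png",im[:,:,::-1]); C=cam("wrist",o)
X=cloud(C,d); Q=(X-O)@Rp
fit(Q,[-.15,0],.05,.1); fit(Q,[-.15,0],.015,.022)
off=Q@[-.5,0,.866]-.0866; al=(Q-[0,0,.1])@[.866,0,.5]
for k in Y:
    m=(abs(al)<.02)&(abs(Q[:,1]-Y[k])<.028)&(off>-.01)&(off<.05); print(k,m.sum(),np.median(off[m]).round(4) if m.any() else '')
im2,d2=grab_frame("top"); C=cam("top"); d1=np.load("top.npy"); cv2.imwrite("pics/top2.png",im2[:,:,::-1])
for n,c in(("tape",(170,229)),("tin",(156,170)),("cup",(410,184))):
    s=np.s_[c[1]-22:c[1]+22,c[0]-22:c[0]+22]; print(n,"median |ddepth|",np.median(abs(d1[s]-d2[s])).round(4),"share>5mm",(abs(d1[s]-d2[s])>.005).mean().round(3))
E
```

```text
clock: 17.62
tcp_pos: [0.467, -0.0003, 0.0587]
ee_rot: [0.001, -0.063, 0.998, -0.0]
ft_force: [-0.6, -0.7, 0.5]
gripper_width: 0.703
clock: 18.25
tcp_pos: [0.4407, -0.0025, 0.2566]
ee_rot: [0.087, -0.064, 0.994, 0.011]
ft_force: [-0.9, -0.5, 1.9]
gripper_width: 0.703
clock: 18.62
tcp_pos: [0.4404, -0.005, 0.2581]
ee_rot: [0.088, -0.062, 0.994, 0.007]
ft_force: [-0.6, 0.5, 0.4]
gripper_width: 0.703
n 1182 rect -0.1509 0.0005 [0.014 0.06 ] 90.0 mean [-0.1559  0.0005  0.0835] ztop 0.087 axis deg 0.0
n 2641 rect -0.1507 0.0003 [0.054 0.077] 89.8 mean [-0.1549  0.0002  0.0182] ztop 0.019 axis deg -0.2
a 120 0.0318
b 2309 0.0193
c 90 0.0318
tape median |ddepth| 0.0025 share>5mm 0.191
tin median |ddepth| 0.0025 share>5mm 0.169
cup median |ddepth| 0.0025 share>5mm 0.195
```

View pics/w6.png

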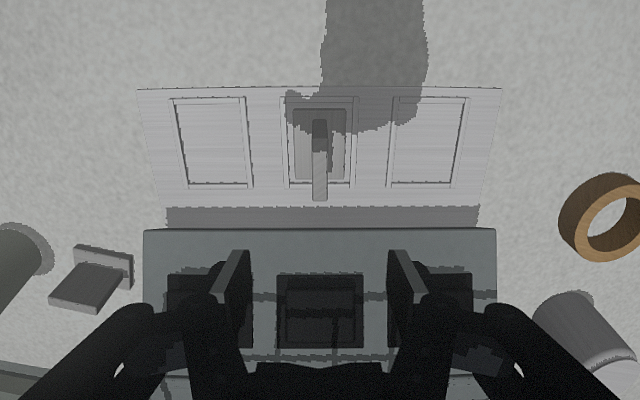

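The marker stands flat in tray b at px (322,150), about 1 mm from the middle; key b is down, a and c are up, and the gripper is free. Handing in.

```bash
python3 -c "
from rig import *
close_job(); print(get_obs()['clock'])"
```

```text
the job is handed in; nothing more can be done
the job is handed in; nothing more can be done
```

The job is done and handed in after about 19 s of robot time; no verdict was reported.

- **Key:** I pressed only key b. The push peaked at about 8.5 N, then fell away as it clicked. The depth image shows its cap staying 12.5 mm down, while a and c are still up at 32 mm.
- **Marker:** I took the one nearest the base, at about (0.465, -0.352). It stands flat and let go in tray b: about 1 mm from the middle, lined up with the tray, and its base and fin tops are at the right heights.
- **Tape, tin and cup:** The arm never went near them, and I felt no contact. My depth comparison was not clean: a median change of 2.5 mm, with 17–20% of pixels over 5 mm around each. It was similar for all three, so I took it as sensor noise and did not check further.
- **Release:** The gripper was about 0.2 m above the tray with nothing touching it.

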